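Close up a row of blocks and wedge it in the clamping jig

ROBOT

A 7-joint arm with a two-finger parallel gripper is mounted at the origin on a cart in front of the work surface, level with it; the furniture and walls round the work are solid. World frame = base frame: x ahead of the robot, y to its left, z up, the work surface at z = 0. Lengths are in mm, angles in rad, forces in N, time in s.
With the tool pointing down it reaches from about 425 to 950 mm from the base axis. Payload 4.7 kg.
Tool frame: the origin (TCP) lies between the finger pads; the fingertips stand 11 mm ahead of it and the grasp point (between the pads) lies 8 mm behind it; z points along the fingers, y is the line along which they close (so a half turn about z gives the same grasp; the last joint's range is limited). The gripper opens to 87 mm and grips with 3 to 60 N. Pads are 19 mm wide; open, the fingers measure 117 mm over their backs; the gripper's body (75 mm by 190 mm) begins 51 mm behind the grasp point.
Start: joints at [1.226, 0.469, -0.049, 1.532, 0.024, 1.141, -0.082], TCP at [209.686, -641.623, 233.573] pointing down, gripper open.
Joint ranges: [-2.59, 2.59], [-0.33, 1.99], [-1.39, 1.29], [0.1, 2.45], [-1.04, 4.18], [0.21, 1.99], [-2.66, 2.66]. Speed limits (rad/s): [2.57, 2.57, 3.14, 3.14, 3.14, 3.14, 3.14].

INTERFACE

Orientations are given as [roll, pitch, yaw] about the fixed x, y, z axes, in that order (R = Rz(yaw) Ry(pitch) Rx(roll)).
In Python, from rig import get_state, camera, get_calibration, manip gives the robot as it stands.
- The arm moves only by the tool drive_tool, never from a script. Its arguments are lists of equal length, an entry for each row: "dp": the shift along the tool's x, y, z in mm, a list of three; "delta_rot": the turn, a rotation vector about the tool's x, y, z in rad, a list of three; "hand": the closure in counts, from 0 (fully open) to 255 (shut). In form: {"dp": [[dx, dy, dz], ...], "delta_rot": [[rx, ry, rz], ...], "hand": [hand, ...]}. A call has 1 to 12 rows; each row is the pose to reach, as a shift and turn from the pose commanded when the call began, along the tool's axes at that moment; what a row does not reach only later rows make up. A row lasts 1/8 s, in which the tool goes at most 62.5 mm and 10.7 degrees, less where a joint would pass 70% of its speed; a pose out of reach is approached as far as the arm can. A call with a gripper value outside its range is refused whole. The fingers move at their own pace and stop on an object; "grip_force" is the grip in N (left out, the last holds). Time passes only in rows, so rows that repeat a pose let the fingers close. It gives the time, the measured TCP pose, the force, the opening and the grip force at its end, in the units of the state.
- get_state(): the state, without advancing time (a new reading comes with each control period).
- camera(name): name is "side" or "top"; returns (picture, depth): 480x640x3 uint8, red, green, blue; 480x640 float32, mm along the optical axis (not along the pixel's ray), 0 where there is no reading.
- get_calibration(name): a dict with "intrinsics" (3x3 intrinsics, pixels), "cam_to_world" (4x4, takes a point from camera to world coordinates). Camera axes: x right, y down, z forward; pixel columns grow to the right and rows downward; lengths in mm; the calibration is good to about 2 mm. A picture is of the moment at which its call begins. get_calibration takes no time and is no camera call.
- manip.job_done(): hands the job in; it is judged then, once.
The state is a dict: "time_s": time; "joint_pos": joint angles; "joint_velocities": joint speeds; "joint_torque": joint torques, N m; "position": TCP position; "tcp_rot": TCP orientation; "wrist_force": force on the tool from outside, world axes, zero at the start; "wrist_torque": the same for the moment, N m; "opening": opening from 0.0 (shut) to 1.0 (fully open); "grasp_force": force on a finger pad.
Only numpy, scipy, OpenCV 4.12 (cv2) and the standard library are available. Lean on these libraries where they do the work, as an engineer would, in place of code of your own. Each camera call takes 0.05 s, during which the arm holds its last target. There are 200 camera calls.

TASK

The four softwood blocks lie loosely in the wedge jig, ready to be sanded together. Close the row up gently against the end stop as one straight block, keeping it in line along the fence without letting it buckle, then lay the dark wedge flat, tip first, into the gap between the last block and the slanted batten and press it in squarely until the row is firmly clamped and stays so when you let go, without forcing it. Leave the jar, mug, sanding block and marker where they are.

Things in the scene. Friction and masses are not known exactly. Their poses are not given: they have to be found in the camera images.
- jig: Wedge jig, fixed to the bench: plywood board, x -110 to +75 mm, y -165 to +180 mm, 12 mm thick. Origin on its underside, x away from the robot towards the fence, y to the left along the row. Its near (-x) side is open. Wood slides on it with a friction of about 0.5 to 0.7.
- end_stop (a point): Foot of the end stop's face (looks along jig +y), at jig (0, -130, 12) mm. The stop is a rigid strip across the right end, 40 mm high above the board, jig x -72 to +70 mm. The row is pushed against it.
- fence (a point): Foot of the fence's face (looks along jig -x), at jig (45, -20, 12) mm. The fence is a strip along the far side, 30 mm high above the board, jig y -160 to +86 mm.
- batten_face (a point): Nominal foot of the slanted batten's face towards the row, at jig (0, 135.7, 12) mm. Face: jig y = 135.7 mm - x/10, x -62 to +62 mm; batten 30 mm wide, 22 mm high above the board, two screw heads 8 mm higher. It is rigid, but its slots let it sit up to 2.2 mm nearer or farther than shown, so how far the wedge goes in (22 mm more or less) must be felt.
- block_1: Softwood block 1 of 4, counted from the end stop: 55 mm (its x, along the row) x 90 mm (its y) x 50 mm high; origin at the centre of its underside. Closed up, its centre is at jig y = -102.5 mm; at the start it is 2 to 8 mm off the fence, a gap between it and its neighbours. A few mm off the fence is fine.
- block_2: Softwood block 2 of 4, counted from the end stop: 55 mm (its x, along the row) x 90 mm (its y) x 50 mm high; origin at the centre of its underside. Closed up, its centre is at jig y = -47.5 mm; at the start it is 2 to 8 mm off the fence, a gap between it and its neighbours. A few mm off the fence is fine.
- block_3: Softwood block 3 of 4, counted from the end stop: 55 mm (its x, along the row) x 90 mm (its y) x 50 mm high; origin at the centre of its underside. Closed up, its centre is at jig y = 7.5 mm; at the start it is 2 to 8 mm off the fence, a gap between it and its neighbours. A few mm off the fence is fine.
- block_4: Last block of the row, next to the batten, like the others (55 x 90 x 50 mm). Closed up, its centre is at jig y = 62.5 mm and its face towards the batten at 90 mm. Its upper 28 mm stand free above the batten and can be pushed there. The row slides with about 2 to 5 N and then meets the rigid stop; pushing with more than 25 N is too much.
- wedge: Dark wooden wedge, 150 mm long (x), 26 mm high, 140 g; origin mid-length, on the underside. Tip at x = +75 mm, 44 mm wide. Face y = -27.5 mm is straight (goes flat on block 4); the other tapers 1:10 from y = +16.5 at the tip to +27.5 mm at x = -35 (goes on the batten). From x = -35 to -65 mm the sides are parallel, 55 mm apart, to grip from above; behind is the butt end.
- wedge_butt (a point): Middle of the wedge's slightly domed butt end, at wedge (-75, 0, 13) mm. Clamped: wedge parallel to the jig, tip to the fence, this point near jig x = -132 mm (-108 to -156), y = 117.5. Askew it binds early and comes loose on release; let it swing flat onto block 4. A steady push of 14 to 18 N clamps it by friction (over 3 N stays on block 4); over 25 N there is forcing.
- screw_jar: Glass jar with a red lid, 62 mm wide, 86 mm high, behind the jig; leave it alone. Origin at the centre of its underside.
- mug: White mug with dark dots, 82 mm across, 91 mm high, its handle along +y, left behind the jig; leave it alone. Origin on its underside.
- sanding_block: Cork sanding block, 63 x 101 x 32 mm, on the right in front of the jig; leave it alone. Origin at the centre of its underside.
- marker: Blue felt marker, 139 mm long (its y), 17 mm thick, on the right of the jig; leave it alone. Origin at its centre, on the underside.
Not all that is in view belongs to the job. Leave any green or turquoise look-alike of the block_4 alone.

How it is judged (in metres and radians):
On the way:
1. the four blocks are closed up against the end stop in a straight row (y of block_1 in the frame of jig below -0.1005 m and y of block_2 in the frame of jig below -0.0455 m and y of block_3 in the frame of jig below 0.0095 m and y of block_4 in the frame of jig below 0.0645 m and x of each of block_1, block_2, block_3, block_4 in the frame of jig above -0.012 m and angle between the x axis of each of block_1, block_2, block_3, block_4 and the y axis of jig, either way round below 0.05 rad and angle between each of block_1, block_2, block_3, block_4's own z axis and vertical below 0.05 rad), for 0.2 s.
At the end, for the whole second after the job is handed in: Each block is within 2 mm, along the row, of its closed-up place, at most 12 mm off the fence and 0.05 rad out of line or level; the wedge lies flat on the board and at rest, pressing on the last block with more than 3 N (all of step 1 and contact force between wedge and block_4 above 3 N and angle between wedge's own z axis and vertical below 0.06 rad and z of wedge in the frame of jig below 0.018 m and linear speed of each of wedge, block_4 below 0.01 m/s); the robot touches nothing.
It fails at once if the row buckles: a block comes more than 20 mm off the fence, turns by more than 0.2 rad or tips (x of any of block_1, block_2, block_3, block_4 in the frame of jig below -0.02 m or angle between the x axis of any of block_1, block_2, block_3, block_4 and the y axis of jig, either way round above 0.2 rad or angle between any of block_1, block_2, block_3, block_4's own z axis and vertical above 0.2 rad).
It fails at once if the row is shoved with more than 25 N (contact force between the fingers and block_4 above 25 N).
It fails at once if the wedge is forced: it presses on the row with more than 25 N (contact force between wedge and block_4 above 25 N).
It fails at once if the jar, mug, sanding block or marker is moved by more than 20 mm (distance of any of screw_jar, mug, sanding_block, marker from where it was at the start of the episode above 0.02 m).
It also fails if it takes over 72 s, if anything falls off the work surface, if the arm or the gripper's body presses on something with over 40 N, if the wrist force passes 120 N, or if a joint passes its speed limit or range.

## Working session

There is one attempt and no reset: what is moved stays moved. The work goes in short steps, Python scripts to look and compute and a tool call to move; the robot and the scene stay as the last step left them, time stands still between calls to the robot, and variables do not carry over. Pictures are saved under pics/ and viewed, at most 10 in all, crops included, and the job is handed in when it is done.

Besides the shell and the picture viewer there is one more tool, called as a command line: name --argument value ..., lists and objects as JSON in quotes. drive_tool: Moves the arm, as the interface text tells. Its arguments: {"type":"object","properties":{"dp":{"type":"array"},"delta_rot":{"type":"array"},"hand":{"type":"array"},"grip_force":{"type":"number"}},"required":["dp","delta_rot","hand"]}

```bash
mkdir -p pics; ls
python3 - <<'E'
from rig import *
import cv2,numpy as np
np.set_printoptions(precision=3,suppress=True)
s=get_state();print(s)
for n in("top","side"):
    p,d=camera(n);cv2.imwrite(f"pics/{n}0.png",p[:,:,::-1]);np.savez(f"pics/{n}0.npz",p=p,d=d)
    c=get_calibration(n);print(n,c)
E
```

```text
pics
{'time_s': 0.0, 'joint_pos': array([ 1.226,  0.469, -0.049,  1.534,  0.024,  1.141, -0.082]), 'joint_velocities': array([-0.001,  0.001, -0.001,  0.001,  0.   ,  0.003,  0.   ]), 'joint_torque': array([  0.   , -50.797,  -0.081, -23.615,  -0.061,   0.038,   0.   ]), 'position': array([ 209.46 , -641.076,  232.522]), 'tcp_rot': array([-3.14 ,  0.   ,  0.316]), 'wrist_force': array([-0.826, -0.168,  0.398]), 'wrist_torque': array([ 0.034, -0.01 ,  0.035]), 'grasp_force': 0.0, 'opening': 1.0015148389277113}
top {'intrinsics': array([[505.66 ,   0.   , 316.177],
       [  0.   , 505.66 , 240.917],
       [  0.   ,   0.   ,   1.   ]]), 'cam_to_world': array([[  -0.008,   -0.985,    0.17 ,  381.57 ],
       [  -1.   ,    0.007,   -0.005,  -38.673],
       [   0.003,   -0.17 ,   -0.985, 1154.88 ],
       [   0.   ,    0.   ,    0.   ,    1.   ]])}
side {'intrinsics': array([[534.267,   0.   , 321.78 ],
       [  0.   , 534.267, 235.382],
       [  0.   ,   0.   ,   1.   ]]), 'cam_to_world': array([[  -0.856,   -0.306,    0.417,  -97.433],
       [  -0.516,    0.477,   -0.711, 1112.471],
       [   0.018,   -0.824,   -0.567,  935.947],
       [   0.   ,    0.   ,    0.   ,    1.   ]])}
```

View pics/top0.png

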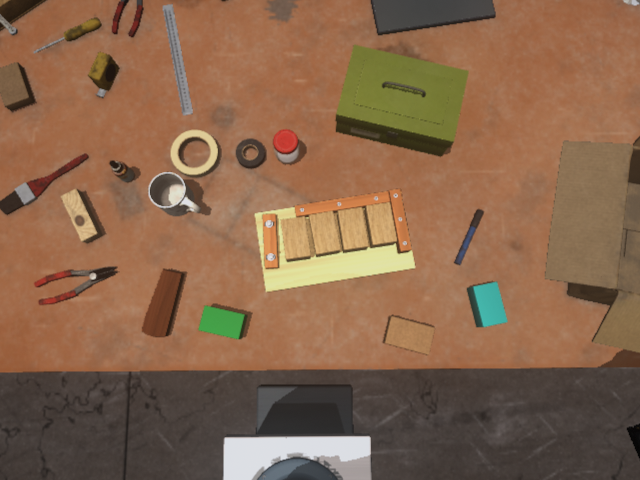

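View pics/side0.png

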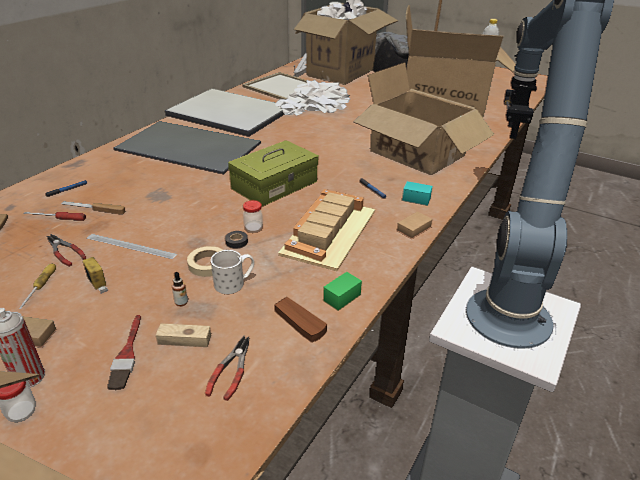

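The top view shows the row of four blocks at (296,239), (325,233), (353,228) and (381,223). The batten is at (270,241), the stop at (400,220) and the wedge at (163,302).

Look-alikes for block 4 are the green box (222,322), the turquoise box (488,304) and the pale wood block (80,215). I choose (296,239): it is in the jig, next to the batten. For the wedge, the marker and pliers look nothing like it, so I choose the dark brown piece at (163,302).

```bash
cat > h.py <<'E'
import numpy as np,cv2
from rig import *
np.set_printoptions(precision=2,suppress=True)
def ray(n,uv,z):
    c=get_calibration(n);K,T=c["intrinsics"],c["cam_to_world"]
    uv=np.atleast_2d(np.asarray(uv,float));z=np.broadcast_to(z,len(uv))
    d=np.c_[uv,np.ones(len(uv))]@np.linalg.inv(K).T@T[:3,:3].T
    return T[:3,3]+d*((z-T[2,3])/d[:,2])[:,None]
def cloud(n,d):
    c=get_calibration(n);K,T=c["intrinsics"],c["cam_to_world"]
    v,u=np.mgrid[:480,:640];P=np.stack([(u-K[0,2])/K[0,0]*d,(v-K[1,2])/K[1,1]*d,d],-1)
    return P@T[:3,:3].T+T[:3,3]
E
python3 - <<'E'
from h import *
p=np.load("pics/top0.npz")["p"];d=np.load("pics/top0.npz")["d"]
a=cv2.resize(p[180:300,250:420],None,fx=4,fy=4,interpolation=cv2.INTER_CUBIC)
b=cv2.resize(p[255:345,130:200],None,fx=4,fy=4,interpolation=cv2.INTER_CUBIC)
o=np.zeros((480,680+100,3),np.uint8);o[:,:680]=a
o=np.zeros((600,800,3),np.uint8);o[:480,:680]=a
b=cv2.resize(b,(93*1,120));o[480:600,0:93]=b
cv2.imwrite("pics/crop1.png",o[:,:,::-1])
C=cloud("top",d)
for uv in[(296,239),(325,233),(353,228),(381,223),(163,302),(300,275),(400,280),(220,350),(270,241)]:
    print(uv,p[uv[1],uv[0]],C[uv[1],uv[0]])
E
```

```text
(296, 239) [213 173 117] [574.65   0.14  64.14]
(325, 233) [211 171 115] [588.89 -63.69  57.04]
(353, 228) [211 170 114] [ 598.9  -125.48   61.01]
(381, 223) [210 168 114] [ 609.24 -187.3    63.21]
(163, 302) [100  58  36] [442.07 298.04  20.78]
(300, 275) [226 226 155] [500.9   -6.97  12.31]
(400, 280) [167 119  85] [ 489.13 -235.78   -2.14]
(220, 350) [166 116  83] [335.65 172.1    1.88]
(270, 241) [212 133  79] [576.59  60.05  29.81]
```

View pics/crop1.png

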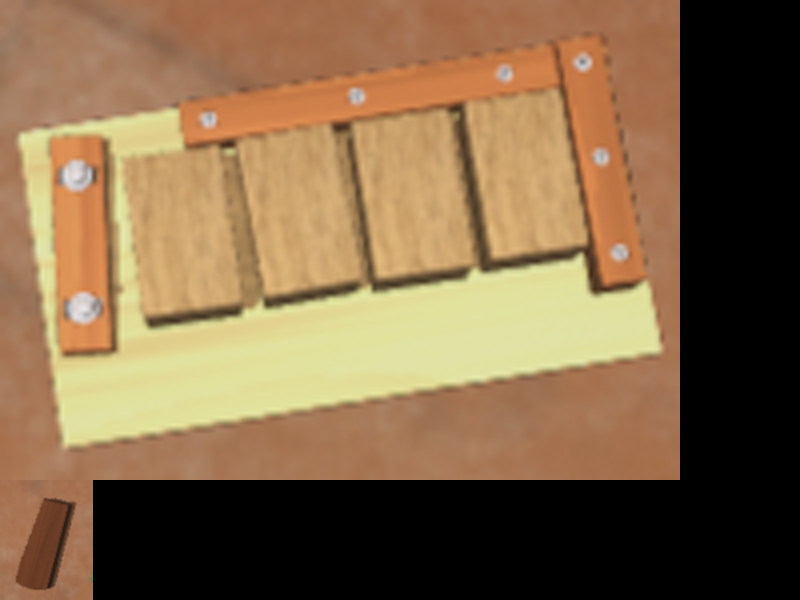

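The crop confirms the choice: block 4 is the tan block at about (296,239), between block 3 and the batten with its two screws. The wedge's narrow tip points away from the robot, at about (172,270), and its butt is at about (155,335).

```bash
cat >> h.py <<'E'
def side(pts,a,b,tol=2.5):
    "refit line to contour pts near segment a-b -> (point,dir)"
    a,b=np.array(a,float),np.array(b,float);L=np.linalg.norm(b-a);t=(b-a)/L;n=np.array([-t[1],t[0]])
    s=(pts-a)@t;e=(pts-a)@n
    q=pts[(s>.08*L)&(s<.92*L)&(abs(e)<tol)]
    l=cv2.fitLine(q.astype(np.float32),cv2.DIST_HUBER,0,.01,.01).ravel();return l[2:],l[:2],len(q)
def meet(l,m):
    t=np.linalg.solve(np.c_[l[1],-m[1]],m[0]-l[0]);return l[0]+t[0]*l[1]
E
cat > meas.py <<'E'
from h import *
def wedge(p,roi=(255,345,130,200),n="top",z=26):
    r=p[roi[0]:roi[1],roi[2]:roi[3]].astype(int)
    m=((r.max(2)<125)&(r[:,:,0]>78)).astype(np.uint8)
    m=cv2.morphologyEx(m,cv2.MORPH_OPEN,np.ones((3,3)))
    c=max(cv2.findContours(m,cv2.RETR_EXTERNAL,cv2.CHAIN_APPROX_NONE)[0],key=cv2.contourArea)
    pts=c[:,0]+np.array([roi[2],roi[0]]);return pts,m
if __name__=="__main__":
    p=np.load("pics/top0.npz")["p"]
    pts,m=wedge(p);w=ray("top",pts,26)[:,:2]
    print(cv2.minAreaRect(w.astype(np.float32)),len(pts))
    for r in range(262,345,6):
        print(r,[tuple(p[r,c]) and int(p[r,c].sum()) for c in range(138,190,1)])
    h=cv2.cvtColor(p,cv2.COLOR_RGB2HSV);r=h[180:300,250:420]
    m=((r[:,:,0]>=25)&(r[:,:,0]<=36)&(r[:,:,1]>50)&(r[:,:,2]>180)).astype(np.uint8)
    c=max(cv2.findContours(m,cv2.RETR_EXTERNAL,cv2.CHAIN_APPROX_NONE)[0],key=cv2.contourArea)[:,0]+np.array([250,180])
    A,B,D,U=(266.2,291.7),(415.5,267.5),(255,213),(294,206)
    l1,l2,l3=side(c,A,B),side(c,A,D),side(c,D,U)
    l4=side(c,(412,252),B)
    print(l1,l2,l3,l4)
    P=ray("top",[meet(l1,l2),meet(l1,l4),meet(l2,l3)],12)[:,:2];print(P)
    print(np.linalg.norm(P[0]-P[1]),np.linalg.norm(P[0]-P[2]))
    d=P[0]-P[1];e=P[2]-P[0];print("yaw",np.arctan2(d[1],d[0])-np.pi/2,np.arctan2(e[1],e[0]))
E
python3 meas.py
```

```text
((440.99859619140625, 300.4614562988281), (53.8150634765625, 149.1707000732422), 77.1234359741211) 165
262 [355, 358, 362, 361, 361, 362, 366, 365, 351, 342, 345, 346, 350, 352, 353, 346, 347, 350, 350, 348, 347, 350, 356, 355, 355, 357, 357, 359, 365, 370, 369, 364, 362, 359, 359, 359, 359, 360, 358, 356, 357, 354, 360, 366, 363, 360, 360, 357, 357, 352, 354, 361]
268 [360, 362, 363, 366, 370, 371, 372, 370, 369, 369, 370, 371, 374, 377, 376, 373, 375, 383, 385, 377, 369, 359, 354, 352, 333, 278, 277, 312, 328, 362, 340, 315, 344, 284, 314, 372, 374, 372, 370, 368, 367, 366, 363, 362, 360, 363, 362, 367, 368, 365, 365, 370]
274 [373, 373, 370, 369, 367, 366, 369, 371, 371, 370, 371, 368, 370, 373, 373, 372, 366, 364, 364, 361, 359, 353, 317, 237, 217, 223, 223, 216, 210, 217, 214, 212, 205, 204, 209, 209, 201, 201, 199, 206, 214, 211, 193, 143, 104, 108, 153, 209, 266, 361, 363, 368]
280 [369, 365, 367, 371, 368, 368, 368, 371, 369, 366, 364, 364, 364, 367, 371, 373, 369, 370, 370, 351, 292, 230, 217, 221, 226, 218, 210, 216, 217, 211, 210, 206, 209, 205, 197, 198, 199, 200, 206, 21
[... 2510 characters left out ...]
 343, 350, 356, 359, 349, 346, 348, 348, 347, 343, 346, 342, 342, 346, 349, 347, 341, 342, 347, 349, 337, 329, 329, 332, 337, 336, 336, 342, 355, 361, 366, 371, 369, 367, 360, 353, 352, 351]Traceback (most recent call last):
  File "meas.py", line 18, in <module>
    l1,l2,l3=side(c,A,B),side(c,A,D),side(c,D,U)
                                     ~~~~^^^^^^^
  File "h.py", line 18, in side
    l=cv2.fitLine(q.astype(np.float32),cv2.DIST_HUBER,0,.01,.01).ravel();return l[2:],l[:2],len(q)
      ~~~~~~~~~~~^^^^^^^^^^^^^^^^^^^^^^^^^^^^^^^^^^^^^^^^^^^^^^^
cv2.error: OpenCV(4.12.0) /io/opencv/modules/imgproc/src/linefit.cpp:50: error: (-215:Assertion failed) count > 0 in function 'fitLine2D_wods'
```

Run:
```python
from meas import *
p=np.load("pics/top0.npz")["p"]
pts,m=wedge(p)
# subpixel wedge edges on sum profile
s=p.astype(int).sum(2)
R=[];L=[]
for r in range(272,333):
    row=s[r]; c0=int(163-(r-302)*.3)
    c=c0
    while row[c]>152: c+=1
    R.append((c-1+(row[c-1]-152)/(row[c-1]-row[c]),r))
    c=c0
    while row[c]<290: c-=1
    L.append((c+1-(290-row[c+1])/(row[c]-row[c+1]),r))
Rw=ray("top",R,26)[:,:2];Lw=ray("top",L,26)[:,:2]
l=cv2.fitLine(Rw.astype(np.float32),cv2.DIST_HUBER,0,.01,.01).ravel();u=l[:2]*np.sign(l[0]);n=np.array([-u[1],u[0]])
yaw=np.arctan2(u[1],u[0]);a=ray("top",pts,26)[:,:2]@u
print("wedge yaw",yaw,"ext",a.min(),a.max(),a.max()-a.min())
g=(Lw-l[2:])@n;print("width along",np.c_[Lw@u-(a.min()+a.max())/2,g][::6])
mid=(a.min()+a.max())/2;e=l[2:]@n
O=u*mid+n*(e+27.5);print("wedge origin",O,"grip",O-50*u)
h=cv2.cvtColor(p,cv2.COLOR_RGB2HSV);r=h[180:300,250:420]
m=((r[:,:,0]>=23)&(r[:,:,0]<=38)&(r[:,:,1]>50)&(r[:,:,2]>170)).astype(np.uint8)
cs=[c[:,0]+np.array([250,180]) for c in cv2.findContours(m,cv2.RETR_EXTERNAL,cv2.CHAIN_APPROX_NONE)[0]]
c=np.vstack(cs)
A,B,D,U=(266.2,291.7),(415.3,267.5),(255,213),(294,206)
l1,l2,l3,l4=[side(c,*q) for q in((A,B),(A,D),(D,U),((412,252),B))]
print(l1[2],l2[2],l3[2],l4[2])
P=ray("top",[meet(l1,l2),meet(l1,l4),meet(l2,l3)],12)[:,:2];print(P)
print(np.linalg.norm(P[0]-P[1]),np.linalg.norm(P[0]-P[2]))
d=P[0]-P[1];e=P[2]-P[0];print("yaw",np.arctan2(d[1],d[0])-np.pi/2,np.arctan2(e[1],e[0]))
# orange fence/stop/batten and block tops
H,S,V=cv2.split(r)
t=((H>=14)&(H<=21)&(S>90)&(S<140)&(V>180)).astype(np.uint8)
o=((H>=8)&(H<=13)&(S>140)&(V>170)).astype(np.uint8)
for uv in[(296,239),(325,233),(270,241),(340,205),(300,275),(210,260)]:print(uv,h[uv[1],uv[0]])
```

```text
wedge yaw -0.21798477 ext 290.9870516181131 440.2152862639346 149.2282346458215
width along [[ 65.23  44.9 ]
 [ 51.46  44.92]
 [ 37.18  47.56]
 [ 23.31  48.56]
 [  9.35  50.28]
 [ -4.22  50.35]
 [-18.26  52.93]
 [-31.97  54.24]
 [-45.45  54.67]
 [-58.79  54.74]
 [-70.76  48.57]]
wedge origin [441.19 301.23] grip [392.37 312.04]
125 89 44 13
[[ 465.52   68.65]
 [ 516.42 -267.59]
 [ 644.71   96.37]]
340.0689928016468 181.31913268211255
yaw 0.15023584587328576 0.15348704439520752
(296, 239) [ 18 115 213]
(325, 233) [ 18 116 211]
(270, 241) [ 12 160 212]
(340, 205) [  9  64 203]
(300, 275) [ 30  80 226]
(210, 260) [ 12 127 168]
```

```bash
cat > j.py <<'E'
from h import *
JO=np.array([599.0,-90.4]);JY=.151
def Rz(a):return np.array([[np.cos(a),-np.sin(a)],[np.sin(a),np.cos(a)]])
def j2w(x,y):return JO+Rz(JY)@[x,y]
def w2j(P):return (np.atleast_2d(P)[:,:2]-JO)@Rz(JY)
def dp(c,t):
    "commanded (x,y,z,yaw) -> target, tool down"
    d=Rz(c[3]).T@(np.array(t[:2])-c[:2]);return np.round([d[0],-d[1],c[2]-t[2],c[3]-t[3]],3)
E
python3 - <<'E'
from j import *
q=np.array([(125,158),(147,322),(218,150),(240,312),  (238,138),(265,302),(352,122),(378,288),(465,105),(487,268),(562,90),(587,252)])/4+[250,180]
print("blocks",w2j(ray("top",q,62)))
print("batten face top",w2j(ray("top",np.array([(105,140),(113,350)])/4+[250,180],34)))
print("fence",w2j(ray("top",np.array([(182,143),(460,105)])/4+[250,180],42)),"stop",w2j(ray("top",np.array([(558,50),(592,290)])/4+[250,180],52)))
print("screws",w2j(ray("top",np.array([(78,175),(82,308)])/4+[250,180],42)))
for x,y in((-5,118),(-5,105),(-132,117.5),(-107-40,117.5)):print(x,y,j2w(x,y))
c=(209.7,-641.6,233.6,.316)
for t in((300,-400,250,.9),(*j2w(-5,112),150,1.722),(*j2w(-5,112),75,1.722)):print(t,dp(c,t))
E
```

```text
blocks [[  38.32  118.72]
 [ -53.89  120.3 ]
 [  34.68   67.31]
 [ -56.47   69.44]
 [  39.65   55.34]
 [ -53.19   55.11]
 [  38.66   -8.47]
 [ -55.31   -7.08]
 [  38.31  -72.02]
 [ -53.83  -67.87]
 [  38.24 -126.79]
 [ -53.74 -123.6 ]]
batten face top [[ 56.72 129.29]
 [-62.53 142.28]]
fence [[ 46.29  86.41]
 [ 43.25 -72.08]] stop [[  63.61 -130.74]
 [ -73.67 -124.29]]
screws [[ 37.32 146.85]
 [-37.64 155.43]]
-5 118 [576.31  25.51]
-5 105 [578.26  12.65]
-132 117.5 [450.83   5.91]
-147 117.5 [436.     3.65]
(300, -400, 250, 0.9) [ 160.91 -201.57  -16.4    -0.58]
(np.float64(577.209089462005), np.float64(19.573434146275062), 150, 1.722) [ 554.78 -514.23   83.6    -1.41]
(np.float64(577.209089462005), np.float64(19.573434146275062), 75, 1.722) [ 554.78 -514.23  158.6    -1.41]
```

Run:
```python
from j import *
c=(209.7,-641.6,233.6,.316)
print(j2w(-5,136),dp(c,(*j2w(-5,136),150,1.722)))
```

```text
[573.6  43.3] [ 558.73 -537.9    83.6    -1.41]
```

drive_tool --dp '[[161, -202, -16], [161, -202, -16], [161, -202, -16], [161, -202, -16], [161, -202, -16], [561, -537, 40], [561, -537, 83.6], [561, -537, 83.6], [561, -537, 83.6], [561, -537, 83.6], [561, -537, 83.6], [561, -537, 83.6]]' --delta_rot '[[0, 0, -0.2], [0, 0, -0.4], [0, 0, -0.6], [0, 0, -0.8], [0, 0, -1.0], [0, 0, -1.2], [0, 0, -1.406], [0, 0, -1.406], [0, 0, -1.406], [0, 0, -1.406], [0, 0, -1.406], [0, 0, -1.406]]' --hand '[255, 255, 255, 255, 255, 255, 255, 255, 255, 255, 255, 255]' --grip_force 20

```text
time_s: 1.6
position: [528.1, -33.7, 168.0]
tcp_rot: [-3.141, 0.0, 1.721]
wrist_force: [0.3, -0.5, 0.7]
opening: 0.007
grasp_force: 0.0
```

drive_tool --dp '[[0, 0, 0], [0, 0, 0]]' --delta_rot '[[0, 0, 0], [0, 0, 0]]' --hand '[255, 255]'

```text
time_s: 1.85
position: [526.9, -35.4, 168.0]
tcp_rot: [-3.14, 0.0, 1.722]
wrist_force: [0.6, -0.2, 1.2]
opening: 0.003
grasp_force: 0.0
```

drive_tool --dp '[[40, 33, 0], [71, 58, 20], [71, 58, 60], [71, 58, 95], [71, 58, 112], [71, 58, 118], [71, 58, 118], [71, 58, 118]]' --delta_rot '[[0, -0.06, 0], [0, -0.06, 0], [0, -0.06, 0], [0, -0.06, 0], [0, -0.06, 0], [0, -0.06, 0], [0, -0.06, 0], [0, -0.06, 0]]' --hand '[255, 255, 255, 255, 255, 255, 255, 255]'

```text
time_s: 2.85
position: [575.0, 43.8, 51.9]
tcp_rot: [3.139, 0.06, 1.721]
wrist_force: [0.1, 0.5, 0.1]
opening: 0.009
grasp_force: 0.0
```

Run:
```python
from j import *
s=get_state();print(s["position"],w2j(s["position"]),s["tcp_rot"],s["wrist_force"])
for n in("top","side"):
    p,d=camera(n);np.savez(f"pics/{n}1.npz",p=p,d=d)
    r=p[180:300,240:420] if n=="top" else p[180:280,270:390]
    cv2.imwrite(f"pics/{n}1.png",cv2.resize(r,None,fx=4,fy=4)[:,:,::-1])
```

```text
[575.03  43.84  51.86] [[ -3.5  136.32]] [3.14 0.06 1.72] [0.08 0.49 0.08]
```

View pics/side1.png

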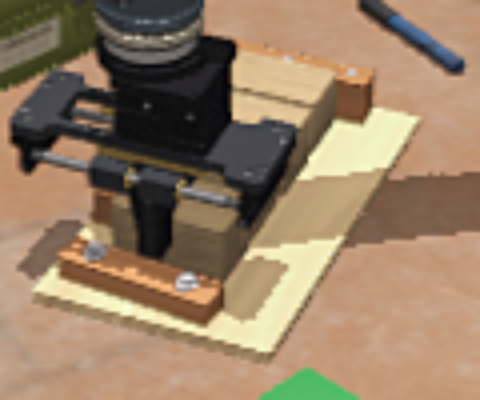

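The side crop shows the closed fingers, about (150,215), standing between the batten screws at (95,250) and (187,282) and next to block 4's end face. Next I push gently along jig -y.

drive_tool --dp '[[-3, 0, 1], [-6, 0, 2], [-8, 0, 2.5], [-10, 0, 2.6], [-12, 0, 2.7], [-14, 0, 2.8], [-16, 0, 3], [-18, 0, 3.1], [-20, 0, 3.2], [-22, 0, 3.3], [-24, 0, 3.4], [-26, 0, 3.6]]' --delta_rot '[[0, 0, 0], [0, 0, 0], [0, 0, 0], [0, 0, 0], [0, 0, 0], [0, 0, 0], [0, 0, 0], [0, 0, 0], [0, 0, 0], [0, 0, 0], [0, 0, 0], [0, 0, 0]]' --hand '[255, 255, 255, 255, 255, 255, 255, 255, 255, 255, 255, 255]'

```text
time_s: 4.45
position: [578.1, 18.3, 48.6]
tcp_rot: [3.141, 0.06, 1.722]
wrist_force: [0.1, 3.8, 2.1]
opening: 0.001
grasp_force: 1.8
```

Run:
```python
from j import *
s=get_state();print(s["position"],w2j(s["position"]),s["tcp_rot"],s["wrist_force"],Rz(JY).T@s["wrist_force"][:2])
for n in("top","side"):
    p,d=camera(n);np.savez(f"pics/{n}2.npz",p=p,d=d)
    r=p[180:300,240:420] if n=="top" else p[180:280,270:390]
    cv2.imwrite(f"pics/{n}2.png",cv2.resize(r,None,fx=4,fy=4)[:,:,::-1])
```

```text
[578.05  18.32  48.58] [[ -4.35 110.63]] [3.14 0.06 1.72] [0.12 3.82 2.1 ] [0.7  3.76]
```

View pics/side2.png

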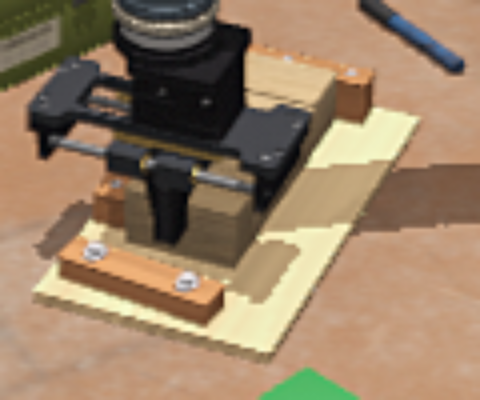

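The fingers now rest on block 4's end face at about (170,215), and the row is moving with about 3.8 N. It still looks straight. I'll continue slowly.

drive_tool --dp '[[-1.5, 0, 0.1], [-3, 0, 0.2], [-4.5, 0, 0.3], [-5.5, 0, 0.3], [-6, 0, 0.4]]' --delta_rot '[[0, 0, 0], [0, 0, 0], [0, 0, 0], [0, 0, 0], [0, 0, 0]]' --hand '[255, 255, 255, 255, 255]'

```text
time_s: 5.18
position: [579.0, 12.5, 48.6]
tcp_rot: [3.141, 0.059, 1.722]
wrist_force: [-0.5, 5.3, 3.8]
opening: 0.003
grasp_force: 2.5
```

drive_tool --dp '[[-0.5, 0, 0], [-1, 0, 0.1], [-1.5, 0, 0.1], [-2, 0, 0.1]]' --delta_rot '[[0, 0, 0], [0, 0, 0], [0, 0, 0], [0, 0, 0]]' --hand '[255, 255, 255, 255]'

```text
time_s: 5.68
position: [579.3, 10.3, 48.6]
tcp_rot: [3.141, 0.06, 1.722]
wrist_force: [-0.2, 5.0, 2.1]
opening: 0.003
grasp_force: 2.5
```

drive_tool --dp '[[-0.5, 0, 0], [-1, 0, 0.1]]' --delta_rot '[[0, 0, 0], [0, 0, 0]]' --hand '[255, 255]'

```text
time_s: 5.92
position: [579.5, 9.3, 48.6]
tcp_rot: [3.141, 0.06, 1.722]
wrist_force: [-0.8, 5.6, 3.4]
opening: 0.004
grasp_force: 2.7
```

drive_tool --dp '[[-0.5, 0, 0], [-1, 0, 0.1]]' --delta_rot '[[0, 0, 0], [0, 0, 0]]' --hand '[255, 255]'

```text
time_s: 6.18
position: [579.5, 9.1, 48.6]
tcp_rot: [3.141, 0.059, 1.722]
wrist_force: [-1.2, 7.2, 3.7]
opening: -0.0
grasp_force: 3.6
```

drive_tool --dp '[[-0.4, 0, 0], [-0.7, 0, 0], [-0.7, 0, 0]]' --delta_rot '[[0, 0, 0], [0, 0, 0], [0, 0, 0]]' --hand '[255, 255, 255]'

```text
time_s: 6.55
position: [579.5, 9.1, 48.6]
tcp_rot: [3.141, 0.058, 1.723]
wrist_force: [-1.9, 8.0, 3.7]
opening: 0.004
grasp_force: 3.8
```

Run:
```python
from j import *
s=get_state();print(s["position"],w2j(s["position"]),s["wrist_force"])
for n in("top","side"):
    p,d=camera(n);np.savez(f"pics/{n}3.npz",p=p,d=d)
    r=p[180:300,240:420] if n=="top" else p[180:280,270:390]
    cv2.imwrite(f"pics/{n}3.png",cv2.resize(r,None,fx=4,fy=4)[:,:,::-1])
```

```text
[579.49   9.08  48.6 ] [[ -4.32 101.28]] [-1.95  8.01  3.74]
```

View pics/top3.png

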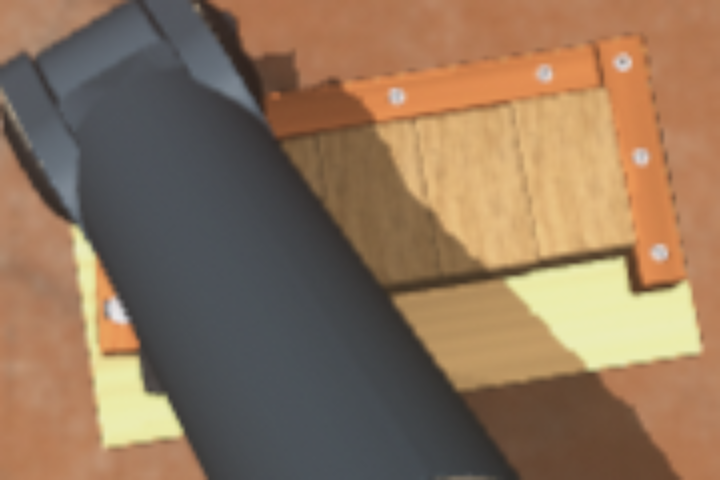

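The top crop shows the row closed, with no gaps at (320,190), (425,190) or (525,180). Block 1 is against the stop at (620,170), and the row is straight along the fence. I'll press slightly more, then back off and lift.

drive_tool --dp '[[-0.8, 0, 0], [-1.6, 0, 0], [-1.6, 0, 0], [-1.6, 0, 0]]' --delta_rot '[[0, 0, 0], [0, 0, 0], [0, 0, 0], [0, 0, 0]]' --hand '[255, 255, 255, 255]'

```text
time_s: 7.15
position: [579.5, 9.0, 48.6]
tcp_rot: [3.141, 0.056, 1.724]
wrist_force: [-2.9, 9.6, 3.7]
opening: 0.004
grasp_force: 5.0
```

drive_tool --dp '[[5, 0, 0], [12, 0, 0], [14, 0, -40], [14, 0, -90], [14, 0, -100], [14, 0, -100]]' --delta_rot '[[0, 0, 0], [0, 0, 0], [0, 0.06, 0], [0, 0.06, 0], [0, 0.06, 0], [0, 0.06, 0]]' --hand '[255, 255, 255, 255, 255, 255]'

```text
time_s: 7.9
position: [576.8, 24.5, 147.5]
tcp_rot: [3.142, 0.002, 1.721]
wrist_force: [-0.6, -0.9, 0.7]
opening: 0.008
grasp_force: 0.0
```

Run:
```python
from j import *
s=get_state();print(s["position"],s["tcp_rot"],s["wrist_force"])
p=s["position"];c=(*p,s["tcp_rot"][2])
g=(392.4,312.0)
for z in (150,60,15):print(z,dp(c,(*g,z,-.218+np.pi)))
```

```text
[576.79  24.46 147.54] [3.14 0.   1.72] [-0.56 -0.93  0.72]
150 [ 311.87 -139.36   -2.46   -1.2 ]
60 [ 311.87 -139.36   87.54   -1.2 ]
15 [ 311.87 -139.36  132.54   -1.2 ]
```

drive_tool --dp '[[60, -27, 0], [120, -54, 0], [180, -80, 0], [240, -107, 0], [280, -125, 0], [312, -139, 0], [312, -139, 0], [312, -139, 30], [312, -139, 60], [312, -139, 60], [312, -139, 60]]' --delta_rot '[[0, 0, -0.17], [0, 0, -0.34], [0, 0, -0.51], [0, 0, -0.68], [0, 0, -0.85], [0, 0, -1.02], [0, 0, -1.2], [0, 0, -1.2], [0, 0, -1.2], [0, 0, -1.2], [0, 0, -1.2]]' --hand '[0, 0, 0, 0, 0, 0, 0, 0, 0, 0, 0]' --grip_force 15

```text
time_s: 9.28
position: [392.4, 313.1, 87.5]
tcp_rot: [-3.141, -0.001, 2.922]
wrist_force: [0.1, 0.4, 0.1]
opening: 0.996
grasp_force: 0.0
```

Run:
```python
from j import *
s=get_state();print(s["position"],s["tcp_rot"],s["wrist_force"],s["opening"])
p=s["position"];c=(*p,s["tcp_rot"][2])
print(dp(c,(392.4,312,16,-.218+np.pi)))
# check row (top) : dark gaps/yaw of the block tops
p,d=camera("top");np.savez("pics/top4.npz",p=p,d=d)
h=cv2.cvtColor(p,cv2.COLOR_RGB2HSV);r=h[180:300,250:420];H,S,V=cv2.split(r)
m=((H>=15)&(H<=21)&(S>90)&(S<140)&(V>170)).astype(np.uint8)
m=cv2.morphologyEx(m,cv2.MORPH_OPEN,np.ones((3,3)))
c=max(cv2.findContours(m,cv2.RETR_EXTERNAL,cv2.CHAIN_APPROX_NONE)[0],key=cv2.contourArea)[:,0]+np.array([250,180])
w=w2j(ray("top",c,62));print(cv2.minAreaRect(w.astype(np.float32)),w.min(0),w.max(0))
```

```text
[392.42 313.11  87.47] [-3.14 -0.    2.92] [0.06 0.38 0.08] 0.9955832345319815
[-0.22 -1.09 71.47 -0.  ]
((-4.869113922119141, -19.130813598632812), (90.08387756347656, 219.48504638671875), 0.4221494793891907) [ -50.4 -128.7] [40.8  90.29]
```

The row measures 219.5 mm long, from y = -128.7 to 90.3 mm, and it is straight. Next I grip the wedge.

drive_tool --dp '[[0, -1, 40], [0, -1, 65], [0, -1, 71], [0, -1, 71], [0, -1, 71], [0, -1, 71], [0, -1, 71], [0, -1, 71], [0, -1, 71]]' --delta_rot '[[0, 0, 0], [0, 0, 0], [0, 0, 0], [0, 0, 0], [0, 0, 0], [0, 0, 0], [0, 0, 0], [0, 0, 0], [0, 0, 0]]' --hand '[0, 0, 0, 60, 130, 160, 160, 160, 160]' --grip_force 15

```text
time_s: 10.45
position: [392.5, 312.1, 17.0]
tcp_rot: [-3.141, 0.001, 2.922]
wrist_force: [-0.7, -1.1, 6.8]
opening: 0.63
grasp_force: 15.0
```

drive_tool --dp '[[0, 0, 0], [0, 0, -20], [0, 0, -50], [0, 0, -90], [-15, -45, -90], [-32, -95, -90], [-49, -145, -90], [-66, -195, -90], [-83, -245, -90], [-100, -293, -90], [-100, -293, -90], [-100, -293, -90]]' --delta_rot '[[0, 0, 0], [0, 0, 0], [0, 0, 0], [0, 0, 0], [0, 0, -0.06], [0, 0, -0.12], [0, 0, -0.18], [0, 0, -0.24], [0, 0, -0.3], [0, 0, -0.369], [0, 0, -0.369], [0, 0, -0.369]]' --hand '[160, 160, 160, 160, 160, 160, 160, 160, 160, 160, 160, 160]' --grip_force 40

```text
time_s: 11.95
position: [425.8, 4.7, 106.4]
tcp_rot: [3.141, -0.0, -2.993]
wrist_force: [-0.6, -0.2, -1.1]
opening: 0.623
grasp_force: 40.0
```

Run:
```python
from j import *
s=get_state();print(s["position"],s["tcp_rot"],s["wrist_force"],s["opening"],s["grasp_force"],w2j(s["position"]))
ims=[]
for n,(r,cc) in{"top":((170,370),(230,430)),"side":((190,370),(220,400))}.items():
    p,d=camera(n);np.savez(f"pics/{n}5.npz",p=p,d=d)
    ims.append(cv2.resize(p[r[0]:r[1],cc[0]:cc[1]],(400,400)))
cv2.imwrite("pics/both5.png",np.hstack(ims)[:,:,::-1])
```

```text
[425.76   4.71 106.42] [ 3.14 -0.   -2.99] [-0.55 -0.23 -1.1 ] 0.6232193441386119 39.97104227542877 [[-156.96  120.09]]
```

View pics/both5.png

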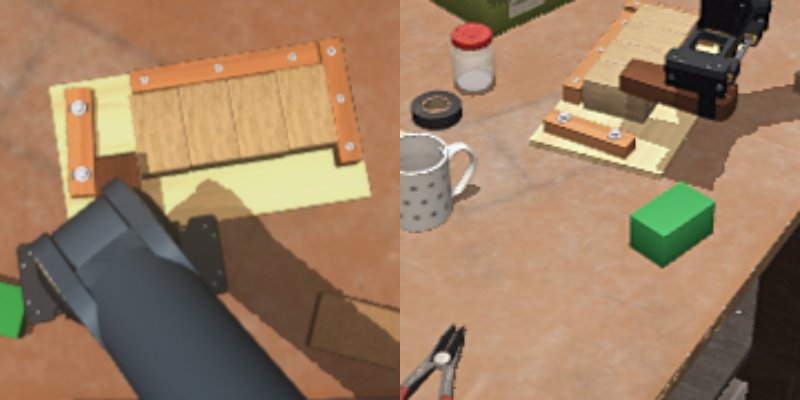

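The top half shows the tip at about (118,155), between the batten and block 4. The side half shows the wedge held level above the block tops. I'll measure the tip in the jig frame.

Run:
```python
from j import *
p=np.load("pics/top5.npz")["p"].astype(int)
s=get_state()["position"][2]-17+26
r=p[240:275,270:312];m=((r.max(2)<125)&(r[:,:,0]>r[:,:,2]*1.6)).astype(np.uint8)
c=max(cv2.findContours(m,cv2.RETR_EXTERNAL,cv2.CHAIN_APPROX_NONE)[0],key=cv2.contourArea)[:,0]+np.array([270,240])
w=w2j(ray("top",c,s));print(s,w.min(0),w.max(0))
for x0 in range(-60,-25,6):
    q=w[(w[:,0]>x0-3)&(w[:,0]<x0+3)]
    if len(q):print(x0,q[:,1].min(),q[:,1].max())
```

```text
115.62705673468321 [-96.74  67.44] [-19.76 138.69]
-60 67.44015777004364 134.82064503944525
-54 87.92711360753576 137.69295679221418
-48 91.0632595933936 137.38866120563304
-42 91.51147389495475 136.47453218476932
-36 92.9244610684292 135.55853533019348
-30 134.02770758896253 134.64066491125268
```

drive_tool --dp '[[0, 0.8, 20], [0, 0.8, 45], [0, 0.8, 60], [0, 0.8, 68], [0, 0.8, 73], [0, 0.8, 75], [0, 0.8, 75]]' --delta_rot '[[0, 0, 0], [0, 0, 0], [0, 0, 0], [0, 0, 0], [0, 0, 0], [0, 0, 0], [0, 0, 0]]' --hand '[160, 160, 160, 160, 160, 160, 160]'

```text
time_s: 12.92
position: [426.2, 5.2, 31.8]
tcp_rot: [-3.141, 0.001, -2.992]
wrist_force: [0.1, 0.4, -1.0]
opening: 0.628
grasp_force: 40.0
```

Run:
```python
from j import *
s=get_state();print(s["position"],s["tcp_rot"],s["wrist_force"],s["wrist_torque"],w2j(s["position"]))
```

```text
[426.17   5.23  31.79] [-3.14  0.   -2.99] [ 0.11  0.41 -0.96] [ 0.13 -0.06 -0.04] [[-156.48  120.54]]
```

drive_tool --dp '[[-4, 0, 0], [-9, 0, 1], [-14, 0, 1.5], [-18, 0, 2], [-18, 0, 2.4]]' --delta_rot '[[0, 0, 0], [0, 0, 0], [0, 0, 0], [0, 0, 0], [0, 0, 0]]' --hand '[160, 160, 160, 160, 160]'

```text
time_s: 13.55
position: [444.1, 8.0, 29.1]
tcp_rot: [3.141, 0.0, -2.992]
wrist_force: [0.8, -0.1, -1.3]
opening: 0.626
grasp_force: 40.0
```

Run:
```python
from j import *
s=get_state();print(s["position"],s["tcp_rot"],s["wrist_force"],Rz(JY).T@s["wrist_force"][:2],s["wrist_torque"],w2j(s["position"]))
```

```text
[444.14   8.    29.13] [ 3.14  0.   -2.99] [ 0.84 -0.1  -1.26] [ 0.81 -0.22] [ 0.08 -0.1  -0.01] [[-138.3   120.57]]
```

drive_tool --dp '[[0, 0, 0.7], [-2, -0.3, 0.7], [-4, -0.6, 0.7], [-6, -0.8, 0.7], [-6, -0.8, 0.7]]' --delta_rot '[[0, 0, 0], [0, 0, 0], [0, 0, 0], [0, 0, 0], [0, 0, 0]]' --hand '[160, 160, 160, 160, 160]'

```text
time_s: 14.18
position: [447.7, 8.2, 28.9]
tcp_rot: [-3.14, -0.004, -2.992]
wrist_force: [-8.2, -0.5, 13.1]
opening: 0.628
grasp_force: 40.0
```

Run:
```python
from j import *
s=get_state();print(s["position"],s["tcp_rot"],s["wrist_force"],Rz(JY).T@s["wrist_force"][:2],s["wrist_torque"],w2j(s["position"]))
```

```text
[447.66   8.17  28.9 ] [-3.14 -0.   -2.99] [-8.24 -0.5  13.06] [-8.23  0.75] [0.21 1.24 0.04] [[-134.79  120.22]]
```

drive_tool --dp '[[0, 0, -0.7], [-2, 0, -0.7], [-4, 0, -0.7], [-6, 0, -0.7], [-8, 0, -0.7], [-8, 0, -0.7]]' --delta_rot '[[0, 0, 0], [0, 0, 0], [0, 0, 0], [0, 0, 0], [0, 0, 0], [0, 0, 0]]' --hand '[160, 160, 160, 160, 160, 160]'

```text
time_s: 14.92
position: [458.0, 9.2, 29.1]
tcp_rot: [3.141, 0.0, -2.992]
wrist_force: [-0.3, 0.1, -0.8]
opening: 0.626
grasp_force: 40.0
```

Run:
```python
from j import *
s=get_state();print(s["position"],s["tcp_rot"],s["wrist_force"],Rz(JY).T@s["wrist_force"][:2],s["wrist_torque"],w2j(s["position"]))
```

```text
[457.99   9.21  29.12] [ 3.14  0.   -2.99] [-0.33  0.1  -0.81] [-0.31  0.15] [ 0.09 -0.13  0.01] [[-124.42  119.69]]
```

drive_tool --dp '[[0, 0, 0.2], [-1, 0, 0.2], [-2, 0, 0.2], [-3, 0, 0.2], [-4, 0, 0.2], [-5, 0, 0.2], [-6, 0, 0.2], [-7, 0, 0.2], [-8, 0, 0.2], [-8, 0, 0.2]]' --delta_rot '[[0, 0, 0], [0, 0, 0], [0, 0, 0], [0, 0, 0], [0, 0, 0], [0, 0, 0], [0, 0, 0], [0, 0, 0], [0, 0, 0], [0, 0, 0]]' --hand '[160, 160, 160, 160, 160, 160, 160, 160, 160, 160]' --grip_force 6

```text
time_s: 16.18
position: [465.8, 10.4, 29.0]
tcp_rot: [3.142, 0.0, -2.992]
wrist_force: [-2.5, 0.3, 2.8]
opening: 0.633
grasp_force: 6.0
```

Run:
```python
from j import *
s=get_state();print(s["position"],s["tcp_rot"],s["wrist_force"],Rz(JY).T@s["wrist_force"][:2],s["wrist_torque"],w2j(s["position"]),s["grasp_force"])
```

```text
[465.84  10.37  28.96] [ 3.14  0.   -2.99] [-2.45  0.32  2.82] [-2.38  0.68] [-0.03  0.38 -0.04] [[-116.48  119.65]] 5.994250997900963
```

drive_tool --dp '[[-1, 0, 0], [-2, -0.2, 0], [-3, -0.3, 0], [-4, -0.4, 0], [-5, -0.5, 0], [-6, -0.5, 0], [-6, -0.5, 0]]' --delta_rot '[[0, 0, 0], [0, 0, 0], [0, 0, 0], [0, 0, 0], [0, 0, 0], [0, 0, 0], [0, 0, 0]]' --hand '[160, 160, 160, 160, 160, 160, 160]'

```text
time_s: 17.05
position: [471.8, 10.8, 29.0]
tcp_rot: [-3.142, 0.0, -2.992]
wrist_force: [-2.9, 0.3, 4.2]
opening: 0.637
grasp_force: 6.0
```

Run:
```python
from j import *
s=get_state();print(s["position"],s["tcp_rot"],s["wrist_force"],Rz(JY).T@s["wrist_force"][:2],s["wrist_torque"],w2j(s["position"]),s["grasp_force"])
```

```text
[471.79  10.75  28.96] [-3.14  0.   -2.99] [-2.89  0.32  4.24] [-2.81  0.75] [-0.08  0.42 -0.01] [[-110.55  119.14]] 5.992887988686562
```

drive_tool --dp '[[0, 0, 0], [0, 0, 0], [0, 0, -25], [0, 0, -55], [20, -1, -55], [42, -1, -55], [42, -1, -55], [42, -1, -30], [42, -1, 0], [42, -1, 4], [42, -1, 4], [42, -1, 4]]' --delta_rot '[[0, 0, 0], [0, 0, 0], [0, 0, 0], [0, 0, 0], [0, 0, 0], [0, 0, 0], [0, 0, 0], [0, 0, 0], [0, 0, 0], [0, 0, 0], [0, 0, 0], [0, 0, 0]]' --hand '[0, 0, 0, 0, 255, 255, 255, 255, 255, 255, 255, 255]' --grip_force 20

```text
time_s: 18.55
position: [431.3, 3.8, 25.8]
tcp_rot: [-3.141, 0.002, -2.992]
wrist_force: [-0.7, -0.3, 0.2]
opening: 0.172
grasp_force: 0.0
```

Run:
```python
from j import *
s=get_state();print(s["position"],s["tcp_rot"],s["wrist_force"],s["opening"],w2j(s["position"]))
ims=[]
for n,(r,cc) in{"top":((170,370),(230,430)),"side":((190,310),(270,390))}.items():
    p,d=camera(n);np.savez(f"pics/{n}6.npz",p=p,d=d)
    ims.append(cv2.resize(p[r[0]:r[1],cc[0]:cc[1]],(400,400)))
cv2.imwrite("pics/both6.png",np.hstack(ims)[:,:,::-1])
```

```text
[431.25   3.77  25.8 ] [-3.14  0.   -2.99] [-0.66 -0.35  0.15] 0.17234710181436416 [[-151.67  118.33]]
```

View pics/both6.png

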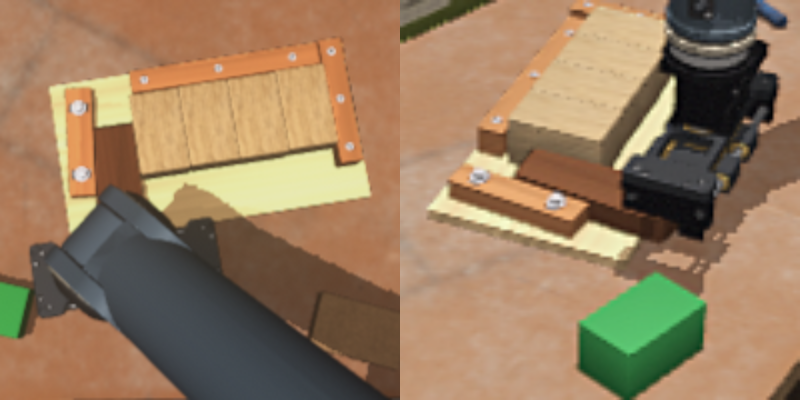

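The wedge lies flat in the gap: its tip is at (118,125) in the top half and its body at (575,180) in the side half. The fingers are behind the butt. Next I push on it slowly while watching the force.

drive_tool --dp '[[0, 0, 0], [0, 0, 0], [-2, 0, 0], [-4, 0, 0], [-5, 0, 0], [-6, 0, 0], [-7, 0, 0], [-8, 0, 0]]' --delta_rot '[[0, 0, 0], [0, 0, 0], [0, 0, 0], [0, 0, 0], [0, 0, 0], [0, 0, 0], [0, 0, 0], [0, 0, 0]]' --hand '[255, 255, 255, 255, 255, 255, 255, 255]'

```text
time_s: 19.65
position: [438.2, 4.7, 24.9]
tcp_rot: [3.142, 0.0, -2.992]
wrist_force: [-0.0, 0.1, -0.4]
opening: 0.006
grasp_force: 0.3
```

drive_tool --dp '[[-1, 0, 0], [-2, 0, 0], [-2, 0, 0]]' --delta_rot '[[0, 0, 0], [0, 0, 0], [0, 0, 0]]' --hand '[255, 255, 255]'

```text
time_s: 20.02
position: [440.4, 5.0, 25.0]
tcp_rot: [3.142, 0.0, -2.992]
wrist_force: [-0.3, 0.3, -0.2]
opening: 0.005
grasp_force: 0.1
```

drive_tool --dp '[[-1, 0, 0], [-2, 0, 0], [-3, 0, 0], [-3, 0, 0]]' --delta_rot '[[0, 0, 0], [0, 0, 0], [0, 0, 0], [0, 0, 0]]' --hand '[255, 255, 255, 255]'

```text
time_s: 20.52
position: [442.4, 5.1, 24.8]
tcp_rot: [-3.141, -0.001, -2.993]
wrist_force: [-4.6, -1.3, 2.7]
opening: 0.003
grasp_force: 2.0
```

drive_tool --dp '[[-1, 0, 0], [-2, 0, 0], [-3, 0, 0], [-3, 0, 0]]' --delta_rot '[[0, 0, 0], [0, 0, 0], [0, 0, 0], [0, 0, 0]]' --hand '[255, 255, 255, 255]'

```text
time_s: 21.02
position: [444.5, 5.1, 24.6]
tcp_rot: [-3.14, -0.003, -2.993]
wrist_force: [-7.0, -2.6, 5.5]
opening: 0.003
grasp_force: 3.2
```

drive_tool --dp '[[-0.7, 0, 0], [-1.4, 0, 0], [-1.4, 0, 0]]' --delta_rot '[[0, 0, 0], [0, 0, 0], [0, 0, 0]]' --hand '[255, 255, 255]'

```text
time_s: 21.4
position: [445.5, 5.1, 24.5]
tcp_rot: [-3.14, -0.004, -2.993]
wrist_force: [-6.9, -3.2, 5.2]
opening: 0.002
grasp_force: 3.6
```

drive_tool --dp '[[-0.7, 0, 0], [-1.4, 0, 0], [-1.4, 0, 0]]' --delta_rot '[[0, 0, 0], [0, 0, 0], [0, 0, 0]]' --hand '[255, 255, 255]'

```text
time_s: 21.78
position: [446.5, 5.1, 24.5]
tcp_rot: [-3.139, -0.005, -2.993]
wrist_force: [-6.7, -3.3, 6.7]
opening: 0.008
grasp_force: 3.9
```

drive_tool --dp '[[-0.7, 0, -0.2], [-1.4, 0, -0.4], [-2, 0, -0.4], [-2, 0, -0.4]]' --delta_rot '[[0, 0, 0], [0, 0, 0], [0, 0, 0], [0, 0, 0]]' --hand '[255, 255, 255, 255]'

```text
time_s: 22.28
position: [449.3, 5.1, 24.6]
tcp_rot: [-3.14, -0.004, -2.993]
wrist_force: [-4.0, -3.5, 0.9]
opening: 0.003
grasp_force: 2.3
```

drive_tool --dp '[[-0.7, 0, 0], [-1.4, 0, 0], [-2, 0, 0], [-2, 0, 0]]' --delta_rot '[[0, 0, 0], [0, 0, 0], [0, 0, 0], [0, 0, 0]]' --hand '[255, 255, 255, 255]'

```text
time_s: 22.78
position: [449.4, 5.1, 24.5]
tcp_rot: [-3.138, -0.007, -2.993]
wrist_force: [-9.7, -4.0, 5.7]
opening: 0.006
grasp_force: 4.6
```

Run:
```python
from j import *
s=get_state();print(s["position"],s["wrist_force"],Rz(JY).T@s["wrist_force"][:2],s["wrist_torque"],w2j(s["position"]))
p,d=camera("top");np.savez("pics/top7.npz",p=p,d=d);p=p.astype(int)
r=p[225:270,262:320];m=((r.max(2)<125)&(r[:,:,0]>r[:,:,2]*1.6)).astype(np.uint8)
c=max(cv2.findContours(m,cv2.RETR_EXTERNAL,cv2.CHAIN_APPROX_NONE)[0],key=cv2.contourArea)[:,0]+np.array([262,225])
w=w2j(ray("top",c,38));print(w.min(0),w.max(0))
for x0 in range(-60,25,6):
    q=w[(w[:,0]>x0-3)&(w[:,0]<x0+3)]
    if len(q):print(x0,q[:,1].min(),q[:,1].max())
```

```text
[449.42   5.06  24.53] [-9.73 -4.04  5.66] [-10.22  -2.53] [-0.69  1.73  0.01] [[-133.51  116.88]]
[-53.4   47.88] [ 33.04 142.04]
-54 48.59872136578849 82.66892598641788
-48 47.88043693750135 90.7780095327092
-42 92.29103314208228 142.04185699993232
-36 93.11797766255565 141.0607818543146
-30 92.42892162366245 140.40561921370642
-24 93.60257158519673 139.42120189099413
-18 92.5673732864857 138.43477105785666
-12 92.22183562828506 137.77602883278084
-6 93.05235210976186 136.78622839436846
0 92.36019419174359 124.39461661065462
6 94.23104289796858 125.26973998224719
12 92.4991203685842 124.93449617045127
18 92.1520226646238 135.35852256748396
24 92.98614207832081 134.69405949873473
```

drive_tool --dp '[[-0.5, 0, -0.2], [-1, 0, -0.3], [-1, 0, -0.3]]' --delta_rot '[[0, 0, 0], [0, 0, 0], [0, 0, 0]]' --hand '[255, 255, 255]'

```text
time_s: 23.2
position: [449.5, 5.1, 24.6]
tcp_rot: [-3.138, -0.009, -2.993]
wrist_force: [-10.6, -4.2, 6.2]
opening: 0.002
grasp_force: 5.3
```

drive_tool --dp '[[-0.4, 0, 0], [-0.8, 0, 0], [-0.8, 0, 0]]' --delta_rot '[[0, 0, 0], [0, 0, 0], [0, 0, 0]]' --hand '[255, 255, 255]'

```text
time_s: 23.58
position: [449.5, 5.1, 24.6]
tcp_rot: [-3.138, -0.011, -2.993]
wrist_force: [-11.6, -4.3, 8.4]
opening: 0.005
grasp_force: 6.3
```

drive_tool --dp '[[-0.7, -0.5, -0.2], [-1.4, -1, -0.4], [-2, -1, -0.4], [-2, -1, -0.4]]' --delta_rot '[[0, 0, 0], [0, 0, 0], [0, 0, 0], [0, 0, 0]]' --hand '[255, 255, 255, 255]'

```text
time_s: 24.08
position: [450.2, 4.9, 24.6]
tcp_rot: [-3.138, -0.013, -2.993]
wrist_force: [-14.6, -2.0, 7.7]
opening: 0.008
grasp_force: 7.3
```

drive_tool --dp '[[-0.5, 0, 0], [-1, 0, 0], [-1, 0, 0]]' --delta_rot '[[0, 0, 0], [0, 0, 0], [0, 0, 0]]' --hand '[255, 255, 255]'

```text
time_s: 24.45
position: [450.2, 4.8, 24.6]
tcp_rot: [-3.138, -0.015, -2.993]
wrist_force: [-16.6, -2.3, 11.1]
opening: 0.007
grasp_force: 8.6
```

The push is 16.8 N, inside the 14 to 18 N window. I'll hold it briefly, then back straight off.

drive_tool --dp '[[0, 0, 0], [0, 0, 0], [0, 0, 0]]' --delta_rot '[[0, 0, 0], [0, 0, 0], [0, 0, 0]]' --hand '[255, 255, 255]'

```text
time_s: 24.82
position: [450.2, 4.9, 24.6]
tcp_rot: [-3.138, -0.015, -2.993]
wrist_force: [-16.8, -3.3, 11.0]
opening: 0.006
grasp_force: 8.5
```

drive_tool --dp '[[3, 0, 0], [6, 0, 0], [10, 0, 0], [15, 0, 0], [18, 0, -5], [20, 0, -40], [20, 0, -90], [20, 0, -120], [20, 0, -120]]' --delta_rot '[[0, 0, 0], [0, 0, 0], [0, 0, 0], [0, 0, 0], [0, 0, 0], [0, 0, 0], [0, 0, 0], [0, 0, 0], [0, 0, 0]]' --hand '[255, 255, 255, 255, 255, 255, 255, 255, 255]'

```text
time_s: 25.95
position: [439.8, 3.9, 148.3]
tcp_rot: [-3.14, 0.006, -2.993]
wrist_force: [0.7, 0.3, 0.0]
opening: 0.008
grasp_force: 0.0
```

drive_tool --dp '[[20, -40, -20], [20, -90, -20], [20, -140, -20], [20, -190, -20], [20, -240, -20], [20, -240, -20], [20, -240, -20]]' --delta_rot '[[0, 0, 0], [0, 0, 0], [0, 0, 0], [0, 0, 0], [0, 0, 0], [0, 0, 0], [0, 0, 0]]' --hand '[255, 255, 255, 255, 255, 255, 255]'

```text
time_s: 26.82
position: [453.3, -235.7, 165.3]
tcp_rot: [3.14, -0.001, -2.992]
wrist_force: [-0.4, 0.5, 0.2]
opening: 0.004
grasp_force: 0.0
```

Run:
```python
from j import *
s=get_state();print(s["position"],s["wrist_force"],s["time_s"])
ims=[]
for n,(r,cc) in{"top":((170,370),(230,430)),"side":((190,310),(270,390))}.items():
    p,d=camera(n);np.savez(f"pics/{n}8.npz",p=p,d=d)
    ims.append(cv2.resize(p[r[0]:r[1],cc[0]:cc[1]],(400,400)))
cv2.imwrite("pics/both8.png",np.hstack(ims)[:,:,::-1])
```

```text
[ 453.34 -235.73  165.27] [-0.43  0.51  0.21] 26.825
```

View pics/both8.png

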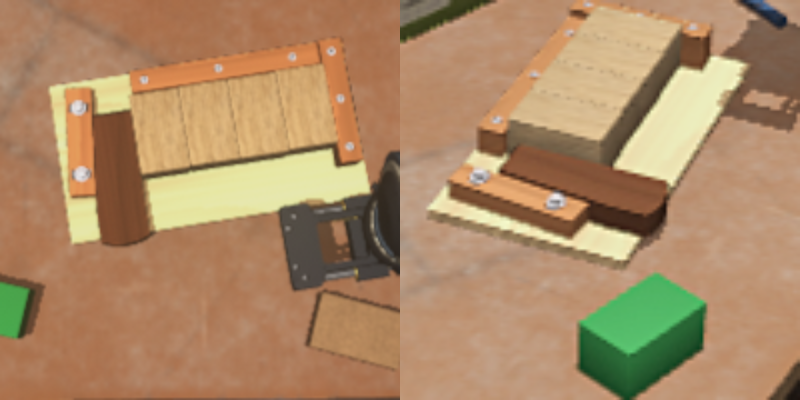

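The wedge is fully in, flat and parallel to the row: in the top half it lies at (118,175), with its butt at (122,240). The row is still closed. One last numerical check of the yaw and the row.

Run:
```python
from j import *
p=np.load("pics/top8.npz")["p"];q=p.astype(int)
r=q[220:300,262:312];m=((r.max(2)<130)&(r[:,:,0]>r[:,:,2]*1.6)&(r.sum(2)>150)).astype(np.uint8)
m=cv2.morphologyEx(m,cv2.MORPH_OPEN,np.ones((3,3)))
c=max(cv2.findContours(m,cv2.RETR_EXTERNAL,cv2.CHAIN_APPROX_NONE)[0],key=cv2.contourArea)[:,0]+np.array([262,220])
w=w2j(ray("top",c,38));print("wedge x",w[:,0].min(),w[:,0].max())
R=w[(w[:,1]<105)&(w[:,0]>-115)&(w[:,0]<5)];L=w[(w[:,1]>125)&(w[:,0]>-75)&(w[:,0]<5)]
print("straight slope",np.polyfit(*R.T,1),"taper slope",np.polyfit(*L.T,1))
h=cv2.cvtColor(p,cv2.COLOR_RGB2HSV);r=h[180:300,250:420];H,S,V=cv2.split(r)
m=((H>=15)&(H<=21)&(S>90)&(S<140)&(V>170)).astype(np.uint8);m=cv2.morphologyEx(m,cv2.MORPH_OPEN,np.ones((3,3)))
c=max(cv2.findContours(m,cv2.RETR_EXTERNAL,cv2.CHAIN_APPROX_NONE)[0],key=cv2.contourArea)[:,0]+np.array([250,180])
w=w2j(ray("top",c,62));print(cv2.minAreaRect(w.astype(np.float32)))
```

```text
wedge x -122.57005157229007 28.493027608405935
straight slope [-0.   91.83] taper slope [ -0.12 134.28]
((-4.691444396972656, -19.405410766601562), (89.73260498046875, 218.93324279785156), 0.42214950919151306)
```

Square and tight: the wedge's straight face has zero slope, its butt is at jig x of about -123 mm, and the row hasn't moved. Handing in.

```bash
python3 -c "
from rig import *
print(manip.job_done())"
```

```text
the job is handed in; nothing more can be done
None
```

I closed the row against the end stop, pressed the wedge in flat and square with about 17 N, and handed the job in at about 27 s; the row and wedge stayed put when I let go, but the hand-in returned no verdict.

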